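Gauge a pillar and stand it in the holder cup

TASK

One of the two square aluminium pillars lying on the bench is the right thickness and the other is too thick. Try them in the step gauge, laid level across it by the middle: let go, the right one sinks through the wide upper gap and stays lying on the narrow lower step, the thick one stops at the top; once you have the right one lying on the step, take it up again and stand it in the holder cup with its spigot up, lowered onto the cup's floor. Let neither pillar drop, leave the thick one lying flat on the bench, and leave the tools and parts around them where they are.

Things in the scene. Friction and masses are not known exactly. Their poses are not given: they have to be found in the camera images.
- pillar_a_mid (a point): Centre of one of the two loose pillars, lying on the bench on a flat side: a square aluminium bar 150 mm long with a round steel spigot (diameter 12 mm, 18 mm long) on one end and a flat foot on the other. Whether it is the right or the thick one is not told. The point is the middle of the square bar, 75 mm from the foot, half way up. x axis along the bar towards the spigot; y, z square to its sides.
- pillar_b_mid (a point): Centre of the other loose pillar: same shape, point and axes as pillar_a_mid. One of the two pillars is 24 mm square (right, about 0.17 kg), the other 30 mm square (too thick, about 0.22 kg).
- pillar_a: The pillar of pillar_a_mid; origin in the middle of one long side, half its thickness from that centre, same axes.
- pillar_b: The pillar of pillar_b_mid; origin in the middle of one long side, half its thickness from that centre, same axes.
- gauge_step (a point): Step gauge fixed to the bench, mouth up: two upright steel jaws on a green block. Point: middle of the gap, on the step, 63 mm above the bench. x axis across the gap, y axis level along the gap (the pillar lies along y, either way round), z up. Gap: 27 mm (go) from the step up to 95 mm above the bench, 20 mm (no-go) below it to a floor at 45 mm. The right pillar comes to rest with its centre 75 mm above the bench.
- gauge_top (a point): Middle of the gauge's mouth, level with the jaw tops, 101 mm above the bench; axes as gauge_step. The mouth is 39 mm wide and narrows by 45 degree lead-ins to 27 mm, 6 mm lower down. The jaws are 40 mm long along y and 68 mm over both along x; the block below is 46 mm along y, the foot 110 (x) by 80 mm (y), 12 mm high. The thick pillar stops in the lead-in, its centre about 110 mm above the bench.
- cup_floor (a point): Round steel holder cup fixed to the bench: bore 42 mm, outside diameter 52 mm, rim 80 mm above the bench, floor 8 mm above the bench (72 mm deep), round foot of diameter 92 mm, 10 mm high. The point is the centre of its inner floor; z axis up along the bore. A pillar standing in it has its centre about 75 mm above this point and leans at most about 9 degrees.
- screwdriver: A screwdriver with a red handle, 190 mm long, lying between the two pillars; to be left where it is. Origin at its underside.
- tape_roll: A cardboard tape core, diameter 90 mm, 45 mm high, lying flat; to be left where it is. Origin at its underside.
- board: A green circuit board 100 x 75 mm with a finned heat sink, 24 mm high; to be left where it is. Origin at its underside.
- marker: A marker pen 130 mm long, lying near the robot; to be left where it is. Origin at its underside.
- spanner: A steel spanner 150 mm long, lying near the robot; to be left where it is. Origin at its underside.
Not all that is in view belongs to the job. Leave any turquoise look-alike of the pillar_b alone.

How it is judged (in metres and radians):
On the way:
1. the right pillar, let go, lies level on the lower step of the gauge (horizontal distance between pillar_a_mid and gauge_step below 0.025 m and z of pillar_a_mid in the frame of gauge_step between 0.007 and 0.017 m and angle between the x axis of pillar_a_mid and the y axis of gauge_step, either way round below 0.15 rad and contact force between the fingers and pillar_a below 0.2 N and linear speed of pillar_a below 0.02 m/s), for 0.2 s.
At the end, for the whole second after the job is handed in: The right (24 mm) pillar stands in the holder cup with its spigot up, within 15 degrees of upright and its foot on the cup's floor (centre 65 to 83 mm above the floor, within 30 mm of the cup's axis), at rest; the thick pillar lies flat on the bench top, anywhere, at rest (angle between pillar_a_mid's own x axis and vertical below 0.26 rad and horizontal distance between pillar_a_mid and cup_floor below 0.03 m and z of pillar_a_mid in the frame of cup_floor between 0.065 and 0.083 m and linear speed of each of pillar_a, pillar_b below 0.02 m/s and height (world z) of pillar_b_mid below 0.022 m and angle between pillar_b_mid's own x axis and vertical between 1.4 and 1.74 rad); the robot touches nothing.
It fails at once if a pillar is let fall from more than about 4 cm (pillar_a) (linear speed of pillar_a above 0.9 m/s and contact force between the fingers and pillar_a below 0.05 N).
It fails at once if a pillar is let fall from more than about 4 cm (pillar_b) (linear speed of pillar_b above 0.9 m/s and contact force between the fingers and pillar_b below 0.05 N).
It fails at once if a bystander (screwdriver, tape core, board, marker, spanner) is moved more than 30 mm (distance of any of screwdriver, tape_roll, board, marker, spanner from where it was at the start of the episode above 0.03 m).
It also fails if it takes over 72 s, if anything falls off the work surface, if the arm or the gripper's body presses on something with over 40 N, if the wrist force passes 120 N, or if a joint passes its speed limit or range.

ROBOT

A 7-joint arm with a two-finger parallel gripper is mounted at the origin on the work surface. World frame = base frame: x ahead of the robot, y to its left, z up, the work surface at z = 0. Lengths are in mm, angles in rad, forces in N, time in s.
With the tool pointing down it reaches from about 350 to 900 mm from the base axis. Payload 19.9 kg.
Tool frame: the origin (TCP) lies midway between the tips of the shut fingers; the grasp point (between the pads) lies 19 mm behind it; z points along the fingers, y is the line along which they close (so a half turn about z gives the same grasp; the last joint's range is limited). The gripper opens to 85 mm and grips with 20 to 120 N. Pads are 22 mm wide; open, the fingers measure 114 mm over their backs; the gripper's body (76 mm by 85 mm) begins 54 mm behind the grasp point. The pads swing forward as they close: fully open they stand 13 mm farther back than shut.
Start: joints at [-1.185, 0.417, -0.01, 1.614, 0.005, 1.111, -0.053], TCP at [259.281, 568.66, 231.26] pointing down, gripper open.
Joint ranges: [-2.81, 2.81], [-0.39, 2.02], [-1.27, 1.25], [0.06, 2.57], [-1.19, 4.33], [0.19, 2], [-2.82, 2.82]. Speed limits (rad/s): [1.89, 1.89, 2.39, 2.39, 3.01, 3.01, 3.01].

INTERFACE

Orientations are given as a unit quaternion [w, x, y, z].
In Python, from station import telemetry, get_image, manip, trace gives the robot as it stands. The module is installed in compiled form; this text tells all that it offers.
- The arm moves only by the tool servo_tool, never from a script. Its argument "targets" is one flat list of numbers, 5 for each row, row after row: the shift along the tool's x, y, z in mm, then the turn about the tool's z in rad, then the opening in per cent of the stroke, from 0 (shut) to 100 (fully open). In form: [dx, dy, dz, twist, jaw, dx, dy, dz, twist, jaw, ...]. A call has 1 to 20 rows; each row shifts and turns the commanded pose from where the row before left it, along the tool's axes as they then stand; what a row does not reach is not made up. A row lasts 1/8 s, in which the tool goes at most 62.5 mm and 10.7 degrees, less where a joint would pass 70% of its speed; a pose out of reach is approached as far as the arm can. A call with a gripper value outside its range is refused whole. The fingers move at their own pace and stop on an object; "grip_force" is the grip in N (left out, the last holds). Time passes only in rows, so rows that do not move let the fingers close. It gives the time, the measured TCP pose, the force, the opening and the grip force at its end, in the units of the state.
- telemetry.sense(): the state, without advancing time (a new reading comes with each control period).
- get_image(name): name is "side" or "top" or "wrist"; returns a dict with "image" (480x640x3 uint8, red, green, blue), "depth" (480x640 float32, mm along the optical axis (not along the pixel's ray), 0 where there is no reading), "camera_matrix" (3x3 intrinsics, pixels), "view" (4x4, takes a point from world to camera coordinates); the wrist camera has in their place "tool_from_camera" (4x4, takes a point from camera to tool coordinates, whose origin is the TCP and whose axes are the flange's). Camera axes: x right, y up, looking along -z (the intrinsics and any distortion apply to the point x, -y, -z); pixel columns grow to the right and rows downward; lengths in mm; the calibration is good to about 2 mm. A picture is of the moment at which its call begins: read the wrist's pose just before it.
- manip.hand_in(): hands the job in; it is judged then, once.
Trained networks look in a picture, given as the dict that the camera call returned (one of the last four; its "shot" number tells which), for a name from the list of things; names that differ only in an ending like _2 or _b are one class to them, and where a whole thing is asked for, a point or a joint stands for the part that bears it (a point fixed in the world has none). Each returns a list of dicts, best first, with "p" (0 to 1); they miss things now and then, are a little off and sometimes report something else, mostly with a low value. They report only what shows in the picture. A call takes as long as a camera call. They do not tell look-alikes from the thing itself.
- trace(picture, query): "pixels" (480x640 bool, what is visible of it) and "point" ([row, column] in pixels, amid what is visible of it).
The state is a dict: "t": time; "joint_positions": joint angles; "qvel": joint speeds; "effort": joint torques, N m; "eef_pos": TCP position; "tool_rot": TCP orientation; "ft_force": force on the tool from outside, world axes, zero at the start; "wrist_torque": the same for the moment, N m; "grip_width": opening from 0.0 (shut) to 1.0 (fully open); "gripper_force": force on a finger pad.
Only numpy, scipy, OpenCV 4.12 (cv2) and the standard library are available. Lean on these libraries where they do the work, as an engineer would, in place of code of your own. Each camera call takes 0.05 s, during which the arm holds its last target. There are 200 camera calls.

## Working session

There is one attempt and no reset: what is moved stays moved. The work goes in short steps, Python scripts to look and compute and a tool call to move; the robot and the scene stay as the last step left them, time stands still between calls to the robot, and variables do not carry over. Pictures are saved under pics/ and viewed, at most 10 in all, crops included, and the job is handed in when it is done.

Besides the shell and the picture viewer there is one more tool, called as name(argument=value, ...), one argument or row to a line, values as JSON. servo_tool: Moves the arm, as the interface text tells. Its arguments: {"type":"object","properties":{"targets":{"type":"array","items":{"type":"number"}},"grip_force":{"type":"number"}},"required":["targets"]}

```bash
mkdir -p pics; cat > h.py <<'E'
import numpy as np, cv2
from station import telemetry, get_image, manip, trace
def world(p, mask=None):
    K=p["camera_matrix"]; d=p["depth"].astype(float)
    v,u=np.mgrid[0:480,0:640]
    P=np.stack([(u-K[0,2])/K[0,0]*d, -(v-K[1,2])/K[1,1]*d, -d, np.ones_like(d)],-1)
    W=P@np.linalg.inv(p["view"]).T
    W=W[...,:3]; W[d==0]=np.nan
    return W
def save(p,n): cv2.imwrite("pics/"+n,p["image"][...,::-1])
E
python3 - <<'E'
from h import *
print(telemetry.sense())
t=get_image("top"); s=get_image("side"); 
cv2.imwrite("pics/a.png",cv2.resize(np.hstack([t["image"],s["image"]]),(1280,480))[...,::-1])
save(t,"top.png"); save(s,"side.png")
W=world(t)
for q in ["pillar_a","gauge_step","cup_floor","screwdriver"]:
    for r in trace(t,q)[:4]:
        m=r["pixels"]; X=W[m]; X=X[~np.isnan(X[:,0])]
        print(q,round(r["p"],2),r["point"],m.sum(),len(X) and (np.median(X,0).round(1),np.percentile(X,[2,98],axis=0).round(0)), t["image"][m].mean(0).round(0) if m.sum() else 0)
        if q=="pillar_a" and len(X)>10: print(cv2.minAreaRect(X[:,:2].astype(np.float32)))
E
```

```text
{'t': 0.0, 'joint_positions': array([-1.18449672,  0.41800352, -0.01032595,  1.61418772,  0.00467982,
        1.11066726, -0.05298799]), 'qvel': array([ 0.00115058,  0.00092744, -0.00030319,  0.00037295, -0.00016008,
        0.00059459, -0.00019372]), 'effort': array([-5.50399036e-04, -8.64442420e+01,  6.78601116e-01, -4.34882390e+01,
        1.91150961e-02,  7.31706357e-03, -2.24694631e-06]), 'eef_pos': array([259.14140198, 568.36245379, 230.63601329]), 'tool_rot': array([-1.00009111e-04,  2.12256599e-01,  9.77213769e-01, -6.12741415e-04]), 'ft_force': array([ 0.7906055 , -0.15577092,  0.00514154]), 'wrist_torque': array([-0.02809683, -0.00748831, -0.01146341]), 'gripper_force': 0.0, 'grip_width': 0.9985227434129381}
pillar_a 0.9 [159.9, 301.6] 827 (array([642.3,  58.7,  22.8]), array([[620., -16.,   4.],
       [667., 134.,  29.]])) [215. 211. 213.]
((645.53076171875, 62.893089294433594), (31.956789016723633, 166.705322265625), 12.782140731811523)
pillar_a 0.74 [343.3, 165.0] 1269 (array([233.5, 355.3,  28.4]), array([[158., 332.,   0.],
       [310., 382.,  34.]])) [ 70. 197. 193.
[... 473 characters left out ...]
]])) [218. 214. 216.]
((466.8622131347656, -13.941055297851562), (38.23984146118164, 167.77906799316406), 4.245311260223389)
gauge_step 0.58 [214.9, 482.3] 1824 (array([ 516.9, -329.3,   34.3]), array([[ 468., -377.,    2.],
       [ 578., -296.,  103.]])) [112. 139. 123.]
gauge_step 0.44 [302.9, 406.9] 665 (array([ 328.5, -179.4,    6.3]), array([[ 309., -241.,   -3.],
       [ 355., -101.,   12.]])) [201. 201. 198.]
cup_floor 0.96 [242.9, 179.6] 1299 (array([457.3, 333.9,  11.8]), array([[419., 298.,   3.],
       [501., 374.,  81.]])) [141. 142. 142.]
screwdriver 0.59 [196.2, 338.3] 525 (array([558.3, -14.9,  21.9]), array([[547., -65.,  -2.],
       [576., 110.,  29.]])) [201.  70.  64.]
```

View pics/top.png

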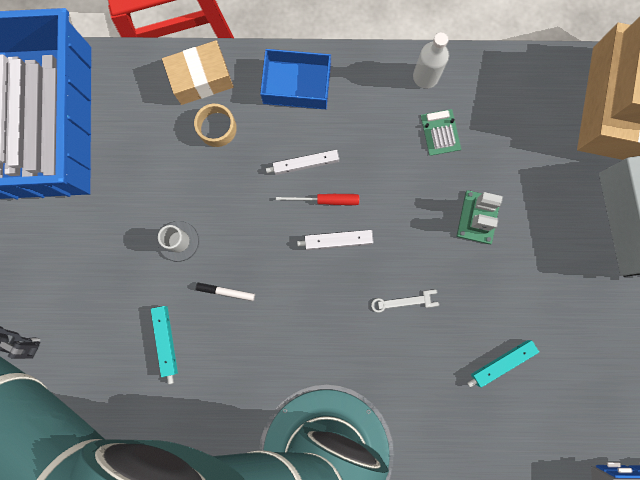

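View pics/side.png

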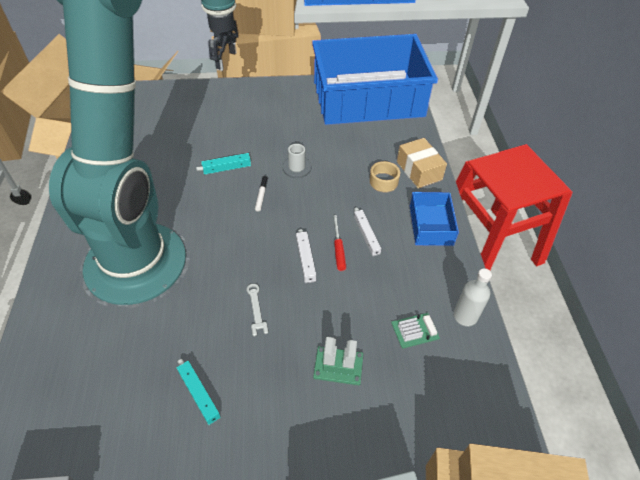

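The top view shows the white pillars at px (302,160) and (335,240). Depth puts their tops at about 23 and 29 mm, so the far one is the 24 mm pillar. Both spigots point left (+y). The gauge is at (480,217), the cup at (174,238), and the turquoise bars are decoys. Next I'll measure these more precisely.

```bash
cat >> h.py <<'E'
def plan(x,y,z,yaw_y,grasp=True):
    """tool-frame shift to put TCP at x,y,z with tool-y at world angle yaw_y (deg, mod 180); shift in present tool axes"""
    from scipy.spatial.transform import Rotation as R
    s=telemetry.sense(); q=s["tool_rot"]; M=R.from_quat([q[1],q[2],q[3],q[0]]).as_matrix()
    d=M.T@(np.array([x,y,z])-s["eef_pos"])
    cur=np.degrees(np.arctan2(M[1,1],M[0,1])); dt=(cur-yaw_y+90)%180-90
    print("pos",s["eef_pos"].round(1),"toolY",round(cur,2),"down",M[:,2].round(3),"shift",d.round(1),"twist",round(np.radians(dt),3))
    a=np.radians(dt); c,n=np.cos(a),np.sin(a)
    print(" after twist: shift",(np.array([[c,n,0],[-n,c,0],[0,0,1]])@d).round(1)," F",s["ft_force"].round(1),"w",round(s["grip_width"]*85,1),"gf",round(float(s["gripper_force"]),1),"t",round(s["t"],2))
E
python3 - <<'E'
from h import *
for cam in ["top","side"]:
    t=get_image(cam); W=world(t); Z=W[...,2]
    def reg(x0,x1,y0,y1,z0,z1,n):
        m=(W[...,0]>x0)&(W[...,0]<x1)&(W[...,1]>y0)&(W[...,1]<y1)&(Z>z0)&(Z<z1)
        X=W[m]; 
        if len(X)<5: return print(cam,n,"few")
        b=cv2.minAreaRect(X[:,:2].astype(np.float32)); print(cam,n,len(X),"z",np.median(X[:,2]).round(1),"rect",np.round(b[0],1),np.round(b[1],1),round(b[2],1), "mean",X.mean(0).round(1))
    reg(600,690,-40,150,18,40,"far top")
    reg(430,495,-110,75,24,45,"near top")
    reg(450,600,-390,-280,93,115,"jaws")
    reg(450,522,-390,-280,95,115,"jawN"); reg(525,600,-390,-280,95,115,"jawF")
    reg(450,600,-390,-280,6,20,"gfoot")
    reg(400,520,280,390,74,95,"rim")
    reg(400,520,280,390,7,14,"cfoot")
E
```

```text
top far top 697 z 23.6 rect [643.3  61.6] [ 26.  165.8] 12.6 mean [644.5  54.7  23.5]
top near top 898 z 29.4 rect [465.3 -19.5] [ 30.7 155.9] 5.3 mean [465.1 -22.7  29.5]
top jaws 383 z 99.8 rect [ 522.3 -341.4] [41.  69.4] 77.5 mean [ 522.  -340.9   99.6]
top jawN 175 z 100.0 rect [ 498.5 -335.9] [40.5 20.7] 76.4 mean [ 497.8 -335.8  100.1]
top jawF 185 z 100.0 rect [ 545.6 -346.6] [41.  21.6] 77.7 mean [ 545.8 -346.5   99.9]
top gfoot 757 z 12.0 rect [ 528.4 -335.5] [140.5 103.4] 1.2 mean [ 511.8 -327.4   11.9]
top rim 173 z 79.2 rect [460.2 339.5] [51.2 50. ] 84.4 mean [459.8 339.6  79.1]
top cfoot 590 z 9.9 rect [461.9 339.6] [92.  90.7] 5.5 mean [457.  331.8  10. ]
side far top 380 z 24.0 rect [644.7  57.4] [ 26.4 164.6] 12.4 mean [644.6  51.4  24.1]
side near top 504 z 30.6 rect [464.5 -17.9] [ 30.5 163.2] 5.7 mean [465.1 -26.4  30.4]
side jaws 327 z 100.6 rect [ 522.2 -341.6] [44.9 67.8] 77.3 mean [ 521.9 -342.9  100.2]
side jawN 155 z 100.7 rect [ 498.9 -336.3] [44.9 20.1] 77.0 mean [ 498.7 -337.   100.6]
side jawF 157 z 100.6 rect [ 545.4 -346.9] [41.6 20. ] 77.6 mean [ 545.4 -348.   100.4]
side gfoot 793 z 12.4 rect [ 522.4 -340.1] [ 97.1 121.4] 88.4 mean [ 519.6 -354.3   12.5]
side rim 88 z 79.2 rect [460. 339.] [55.4 46.2] 87.2 mean [459.7 339.3  79.5]
side cfoot 227 z 10.6 rect [456.1 327.3] [99.3 96.2] 86.0 mean [460.  324.8  10.6]
```

```bash
python3 -c "
from h import *
plan(633.8,104.9,120,12.5)"
```

```text
pos [259.3 568.6 231.2] toolY 65.49 down [-0. -0. -1.] shift [-533.2 -266.5  111.3] twist 0.925
 after twist: shift [-533.8  265.3  111.3]  F [ 0.1 -0.2  1.1] w 84.9 gf 0.0 t 0.4
```

servo_tool(
  targets=[0,0,0,0.155,60,0,0,0,0.155,60,0,0,0,0.155,60,0,0,0,0.155,60,0,0,0,0.155,60,0,0,0,0.15,60,-38,19,0,0,60,-38,19,0,0,60,-38,19,0,0,60,-38,19,0,0,60,-38,19,0,0,60,-38,19,0,0,60,-38,19,0,0,60,-38,19,0,0,60,-38,19,0,0,60,-38,19,0,0,60,-38,19,0,0,60,-38,19,0,0,60,-38,19,50,0,60,-38,19,50,0,60],
)

```text
t: 2.9
eef_pos: [632.5, 109.1, 135.2]
tool_rot: [0.0, 0.626, 0.78, 0.001]
ft_force: [0.3, 1.4, 0.8]
grip_width: 0.601
gripper_force: 0.0
```

```bash
python3 - <<'E'
from h import *
plan(633.8,104.9,3,12.5)
p=get_image("wrist"); s=telemetry.sense(); save(p,"w1.png")
from scipy.spatial.transform import Rotation as R
q=s["tool_rot"]; M=R.from_quat([q[1],q[2],q[3],q[0]]).as_matrix()
T=np.eye(4); T[:3,:3]=M; T[:3,3]=s["eef_pos"]
p["view"]=np.linalg.inv(T@p["tool_from_camera"]); W=world(p); Z=W[...,2]
print(p["tool_from_camera"].round(2))
m=(Z>18)&(Z<32)&(W[...,0]>600)&(W[...,0]<690); X=W[m]
print(len(X),np.nanmedian(Z).round(1)); 
if len(X)>9: print(np.median(X[:,2]),cv2.minAreaRect(X[:,:2].astype(np.float32)),X[:,1].min(),X[:,1].max())
E
```

```text
pos [632.5 109.1 135.2] toolY 12.51 down [ 0.001  0.001 -1.   ] shift [ -4.4   0.2 132.2] twist 0.0
 after twist: shift [ -4.4   0.2 132.2]  F [0.3 1.4 0.8] w 51.1 gf 0.0 t 2.9
[[  -0.      0.97    0.26   65.56]
 [   1.      0.     -0.      0.41]
 [  -0.      0.26   -0.97 -142.62]
 [   0.      0.      0.      1.  ]]
1199 -5.8
18.466610897553124 ((650.0751953125, 117.9814453125), (286.815673828125, 61.593055725097656), 85.43889617919922) -25.943648591780942 259.1678579922818
```

View pics/w1.png

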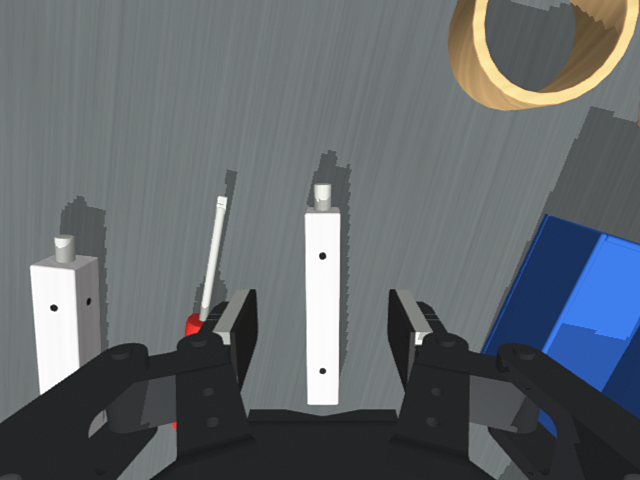

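```bash
cat >> h.py <<'E'
def wrist():
    from scipy.spatial.transform import Rotation as R
    s=telemetry.sense(); p=get_image("wrist")
    q=s["tool_rot"]; T=np.eye(4); T[:3,:3]=R.from_quat([q[1],q[2],q[3],q[0]]).as_matrix(); T[:3,3]=s["eef_pos"]
    p["view"]=np.linalg.inv(T@p["tool_from_camera"]); return p
E
python3 - <<'E'
from h import *
p=wrist(); W=world(p); Z=W[...,2]
print(np.nanmedian(Z[50:200,150:400]))
m=np.zeros_like(Z,bool); m[180:400,295:350]=1
zt=np.nanmedian(Z[260:370,312:335]); m&=(abs(Z-zt)<3); X=W[m]
print(zt,cv2.minAreaRect(X[:,:2].astype(np.float32)))
plan(633.8,104.9,3,12.5)
E
```

```text
-0.016753278781663994
23.95168720809464 ((645.523193359375, 54.632659912109375), (24.0856990814209, 147.30838012695312), 12.588584899902344)
pos [630.8 104.8 130.8] toolY 12.21 down [-0.006 -0.004 -1.   ] shift [ -0.2   3.8 127.7] twist -0.005
 after twist: shift [ -0.3   3.8 127.7]  F [-0.9 -0.8  0.5] w 50.9 gf 0.0 t 3.0
```

servo_tool(
  targets=[0,0,25,0,60,0,0,25,0,60,0,0,25,0,60,0,0,15,0,60,0,0,0,0,60,0,0,0,0,60],
)

```text
t: 3.75
eef_pos: [632.1, 110.0, 47.0]
tool_rot: [0.0, 0.626, 0.78, 0.0]
ft_force: [-0.1, 0.0, 1.1]
grip_width: 0.601
gripper_force: 0.0
```

```bash
python3 -c "
from h import *
plan(633.8,107,3,12.5)"
```

```text
pos [632.1 110.   47. ] toolY 12.5 down [ 0.001  0.    -1.   ] shift [-3.3  1.  44.1] twist -0.0
 after twist: shift [-3.3  1.  44.1]  F [-0.1  0.   1.1] w 51.1 gf 0.0 t 3.75
```

servo_tool(
  targets=[-1,1,22,0,60,-1,0,15,0,60,-1,0,6,0,60,0,0,0,0,60,0,0,0,0,0,0,0,0,0,0,0,0,0,0,0,0,0,0,0,0,0,0,0,0,0,0,0,0,0,0],
  grip_force=100,
)

```text
t: 5.0
eef_pos: [633.6, 107.3, 3.9]
tool_rot: [0.0, 0.626, 0.78, 0.0]
ft_force: [-1.5, 0.2, 6.8]
grip_width: 0.26
gripper_force: 98.8
```

```bash
python3 -c "
from h import *
plan(633.8,107,3,12.5)"
```

```text
pos [633.6 107.3   3.9] toolY 12.49 down [ 0.001  0.    -1.   ] shift [-0.3  0.1  0.9] twist -0.0
 after twist: shift [-0.3  0.1  0.9]  F [-1.5  0.2  6.8] w 22.1 gf 98.8 t 5.0
```

servo_tool(
  targets=[0,0,-10,0,0,0,0,-20,0,0,0,0,-30,0,0,0,0,-30,0,0,0,0,-30,0,0,0,0,-20,0,0,0,0,-10,0,0,0,0,0,0,0,0,0,0,0,0],
)

```text
t: 6.12
eef_pos: [632.6, 107.2, 152.0]
tool_rot: [-0.0, 0.626, 0.78, -0.001]
ft_force: [-0.4, 0.9, -2.5]
grip_width: 0.256
gripper_force: 98.1
```

```bash
python3 - <<'E'
from h import *
plan(534.3,-287.8,154,-12.7)
p=get_image("side"); W=world(p); Z=W[...,2]
m=(W[...,0]>600)&(W[...,0]<690)&(W[...,1]>-60)&(W[...,1]<150)&(Z>120)&(Z<185)
X=W[m]
for a in range(-40,140,15):
    y=X[(X[:,1]>a)&(X[:,1]<a+15)]
    if len(y): print(a,len(y),y[:,2].max().round(1),np.percentile(y[:,2],[5,50,90]).round(1))
E
```

```text
pos [632.6 107.2 152. ] toolY 12.49 down [-0.001 -0.    -1.   ] shift [-364.3 -181.4   -1.7] twist 0.44
 after twist: shift [-406.9   -9.1   -1.7]  F [-0.4  0.9 -2.5] w 21.8 gf 98.1 t 6.12
-25 93 176.2 [151.3 166.7 174.4]
-10 56 177.1 [154.  171.3 175.1]
5 58 177.5 [155.3 172.  175.1]
20 56 177.1 [152.3 172.  174.6]
35 52 177.9 [153.3 171.8 175.9]
50 56 178.8 [154.4 171.7 174.6]
65 53 176.7 [160.2 171.5 174.1]
80 61 182.9 [154.5 172.  175. ]
95 95 184.6 [162.  173.1 182.3]
110 27 183.8 [167.3 173.5 179.4]
125 4 171.7 [170.  170.4 171.3]
```

servo_tool(
  targets=[0,0,0,0.11,0,0,0,0,0.11,0,0,0,0,0.11,0,0,0,0,0.11,0,-10,-1,0,0,0,-25,-1,0,0,0,-35,-1,0,0,0,-40,-1,0,0,0,-40,-1,0,0,0,-40,-1,0,0,0,-40,-1,0,0,0,-40,-1,0,0,0,-40,-1,0,0,0,-40,0,0,0,0,-30,0,0,0,0,-17,0,0,0,0,-10,0,0,0,0,0,0,0,0,0,0,0,0,0,0],
)

```text
t: 8.55
eef_pos: [535.1, -286.8, 153.0]
tool_rot: [-0.0, 0.781, 0.625, 0.0]
ft_force: [-0.5, -0.6, -0.9]
grip_width: 0.254
gripper_force: 98.1
```

```bash
python3 - <<'E'
from h import *
plan(534.3,-287.8,140,-12.7)
p=get_image("top"); save(p,"t2.png"); W=world(p); Z=W[...,2]
m=(W[...,0]>470)&(W[...,0]<580)&(W[...,1]>-450)&(W[...,1]<-335)&(Z>145)&(Z<185); X=W[m]
print(len(X),np.median(X[:,2]), cv2.minAreaRect(X[:,:2].astype(np.float32)))
for a in range(-450,-335,15):
    y=X[(X[:,1]>a)&(X[:,1]<a+15)]
    if len(y): print(a,len(y),y.mean(0).round(1),np.median(y[:,2]).round(1))
cv2.imwrite("pics/t2.png",cv2.resize(p["image"][150:330,380:600],None,fx=3,fy=3)[...,::-1])
E
```

```text
pos [ 535.1 -286.8  153. ] toolY -12.63 down [-0.  0. -1.] shift [-1.2 -0.6 13. ] twist 0.001
 after twist: shift [-1.2 -0.6 13. ]  F [-0.5 -0.6 -0.9] w 21.6 gf 98.1 t 8.55
95 171.39752437233528 ((508.1512145996094, -404.8764343261719), (17.826730728149414, 24.52408218383789), 72.51763153076172)
-420 50 [ 506.4 -409.2  170.2] 171.3
-405 45 [ 501.6 -400.   168.7] 171.7
```

View pics/t2.png

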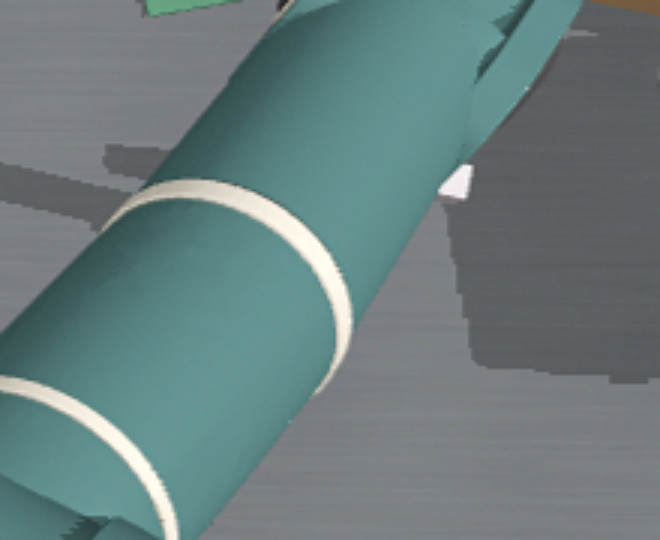

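servo_tool(
  targets=[-1,-1,15,0,0,0,0,20,0,0,0,0,10,0,0,0,0,5,0,0,0,0,5,0,0,0,0,3,0,0,0,0,0,0,0,0,0,0,0,0],
)

```text
t: 9.6
eef_pos: [533.7, -288.7, 95.4]
tool_rot: [0.0, 0.781, 0.624, 0.0]
ft_force: [0.6, -0.6, -2.2]
grip_width: 0.253
gripper_force: 98.2
```

```bash
python3 - <<'E'
from h import *
plan(534.3,-287.8,68,-12.7)
p=get_image("side"); cv2.imwrite("pics/s2.png",cv2.resize(p["image"][260:420,240:440],None,fx=3.5,fy=3.5,interpolation=cv2.INTER_CUBIC)[...,::-1])
E
```

```text
pos [ 533.7 -288.7   95.4] toolY -12.72 down [ 0. -0. -1.] shift [ 1.   0.4 27.4] twist -0.0
 after twist: shift [ 1.   0.4 27.4]  F [ 0.6 -0.6 -2.2] w 21.5 gf 98.2 t 9.6
```

View pics/s2.png

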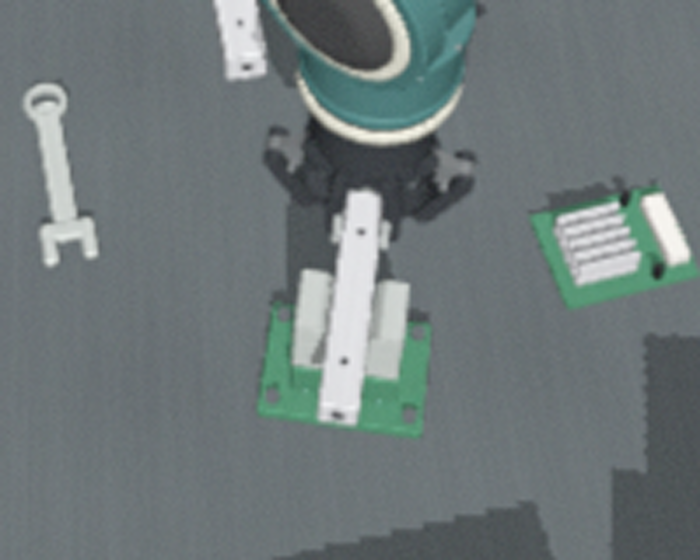

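The bar lies between the jaws (crop 350,300) and there's no side force, so I'll keep lowering.

servo_tool(
  targets=[0,0,4,0,0,0,0,4,0,0,0,0,4,0,0,0,0,4,0,0,0,0,4,0,0,0,0,3,0,0,0,0,2,0,0,0,0,1,0,0,0,0,0,0,0,0,0,0,0,0],
)

```text
t: 10.9
eef_pos: [533.6, -288.6, 69.2]
tool_rot: [0.0, 0.781, 0.624, 0.0]
ft_force: [0.1, 0.6, -2.0]
grip_width: 0.258
gripper_force: 98.2
```

```bash
python3 -c "
from h import *
plan(534.3,-287.8,67,-12.7)"
```

```text
pos [ 533.6 -288.6   69.2] toolY -12.72 down [ 0. -0. -1.] shift [1.  0.5 2.2] twist -0.0
 after twist: shift [1.  0.5 2.2]  F [ 0.1  0.6 -2. ] w 21.9 gf 98.2 t 10.9
```

servo_tool(
  targets=[0,0,1,0,0,0,0,1,0,0,0,0,0,0,0,0,0,0,0,30,0,0,0,0,60,0,0,0,0,60,0,0,0,0,60,0,0,0,0,60,0,0,0,0,60],
)

```text
t: 12.02
eef_pos: [533.5, -288.6, 67.1]
tool_rot: [0.0, 0.781, 0.624, -0.0]
ft_force: [-0.3, -0.2, 0.2]
grip_width: 0.599
gripper_force: 0.0
```

```bash
python3 - <<'E'
from h import *
plan(534.3,-287.8,67,-12.7)
p=get_image("side"); W=world(p); Z=W[...,2]
cv2.imwrite("pics/s3.png",cv2.resize(p["image"][260:420,240:440],None,fx=3.5,fy=3.5,interpolation=cv2.INTER_CUBIC)[...,::-1])
m=np.all(p["image"]>190,-1)&(W[...,0]>480)&(W[...,0]<580)&(W[...,1]>-430)&(W[...,1]<-250)&(Z>80)&(Z<96); X=W[m]
print(len(X),np.median(X[:,2]),cv2.minAreaRect(X[:,:2].astype(np.float32)))
for a in range(-420,-250,20):
    y=X[(X[:,1]>a)&(X[:,1]<a+20)]
    if len(y)>3: print(a,len(y),np.median(y,0).round(1))
E
```

```text
pos [ 533.5 -288.6   67.1] toolY -12.72 down [-0. -0. -1.] shift [1.  0.6 0.1] twist -0.0
 after twist: shift [1.  0.6 0.1]  F [-0.3 -0.2  0.2] w 50.9 gf 0.0 t 12.03
656 87.26773290107235 ((520.611328125, -342.4066467285156), (149.43936157226562, 62.56767272949219), 79.00480651855469)
-420 84 [ 507.5 -408.3   86.3]
-400 86 [ 510.8 -391.6   87.5]
-380 103 [ 516.1 -368.4   87.5]
-360 105 [ 518.2 -352.1   87. ]
-340 85 [ 523.5 -329.4   87.5]
-320 79 [ 529.3 -309.4   87.8]
-300 74 [ 532.4 -290.    87.4]
-280 40 [ 535.6 -274.7   87.1]
```

View pics/s3.png

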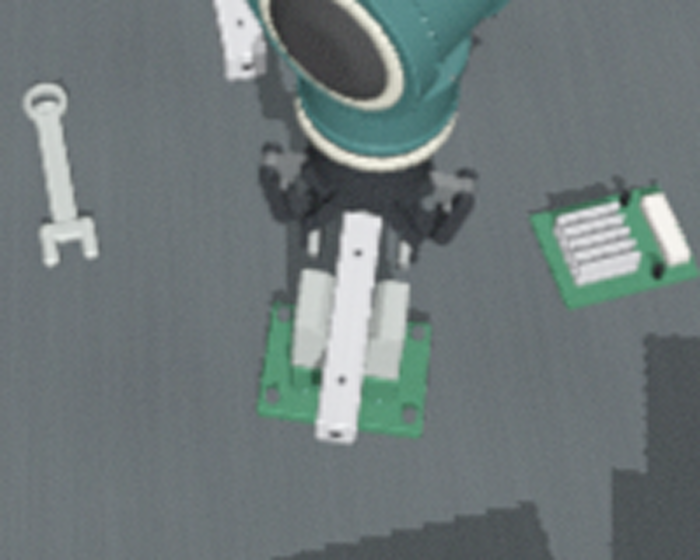

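The right pillar is lying level on the step, with its top at 87 mm all along. I'll regrip it nearer the spigot at mid height, lift it, then loosen the grip so it can swing to hang.

servo_tool(
  targets=[5,0,5,0,60,1,0,5,0,60,0,0,3,0,60,0,0,0,0,60,0,0,0,0,0,0,0,0,0,0,0,0,0,0,0,0,0,0,0,0,0,0,0,0,0,0,0,0,0,0,0,0,-5,0,0,0,0,-15,0,0,0,0,-25,0,0,0,0,-30,0,0,0,0,-35,0,0,0,0,-35,0,0,0,0,-30,0,0,0,0,-20,0,0,0,0,-10,0,0,0,0,0,0,0],
  grip_force=80,
)

```text
t: 14.58
eef_pos: [534.9, -282.7, 259.6]
tool_rot: [0.0, 0.781, 0.624, 0.0]
ft_force: [0.4, 0.2, -2.3]
grip_width: 0.269
gripper_force: 78.4
```

servo_tool(
  targets=[0,0,0,0,0,0,0,0,0,0,0,0,0,0,0,0,0,0,0,0,0,0,0,0,0],
  grip_force=20,
)

```text
t: 15.2
eef_pos: [534.8, -282.8, 259.0]
tool_rot: [0.0, 0.781, 0.624, -0.0]
ft_force: [0.3, 0.9, -1.7]
grip_width: 0.268
gripper_force: 78.4
```

```bash
python3 - <<'E'
from h import *
plan(534.3,-287.8,67,-12.7)
p=get_image("side"); W=world(p); Z=W[...,2]
cv2.imwrite("pics/s4.png",cv2.resize(p["image"][200:420,220:480],None,fx=2.7,fy=2.7)[...,::-1])
m=np.all(p["image"]>170,-1)&(W[...,0]>480)&(W[...,0]<580)&(W[...,1]>-440)&(W[...,1]<-220)&(Z>125); X=W[m]
for a in range(-440,-220,20):
    y=X[(X[:,1]>a)&(X[:,1]<a+20)]
    if len(y)>3: print(a,len(y),np.median(y,0).round(1),y[:,2].max().round(1))
E
```

```text
pos [ 534.8 -282.8  259. ] toolY -12.72 down [-0. -0. -1.] shift [ -5.    0.6 192. ] twist -0.0
 after twist: shift [ -5.    0.6 192. ]  F [ 0.3  0.9 -1.7] w 22.8 gf 78.4 t 15.2
-420 152 [ 507.3 -411.7  289.9] 294.8
-400 119 [ 510.5 -390.3  291.3] 294.2
-380 117 [ 514.8 -369.2  291.6] 296.1
-360 272 [ 528.4 -348.6  546.9] 608.1
-340 333 [ 519.8 -328.3  453.4] 614.3
-320 229 [ 519.7 -312.6  451.3] 613.2
-300 141 [ 530.9 -290.3  291.2] 456.1
-280 54 [ 535.5 -274.7  291.3] 295.9
```

View pics/s4.png

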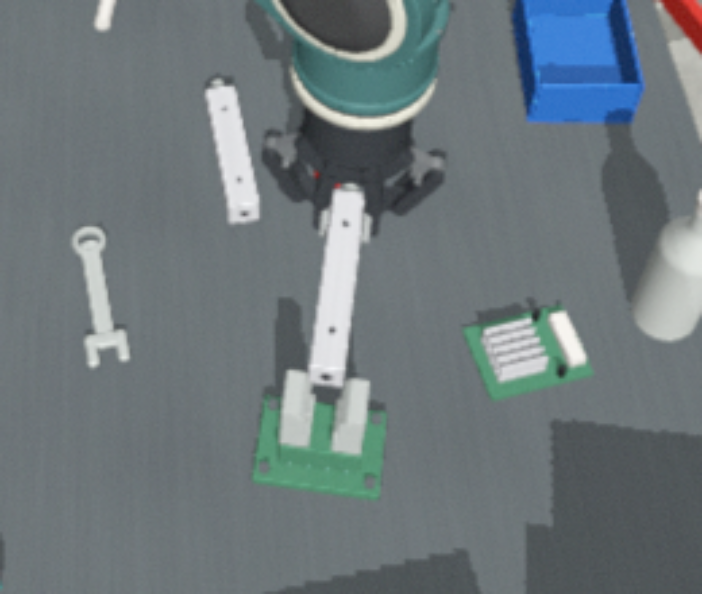

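```bash
python3 - <<'E'
from h import *
plan(575,280,40,0)
p=get_image("top"); W=world(p)
for q in ["tape_roll","screwdriver","marker"]:
    r=trace(p,q)
    if r: X=W[r[0]["pixels"]]; print(q,r[0]["p"],np.nanpercentile(X,[2,98],axis=0).round(0))
E
```

```text
pos [ 534.8 -282.7  259. ] toolY -12.72 down [-0. -0. -1.] shift [557.8 -84.7 219. ] twist -0.222
 after twist: shift [562.7  40.2 219. ]  F [-0.3 -0.4 -2.4] w 23.1 gf 78.4 t 15.25
tape_roll 0.78 [[683. 219.  -3.]
 [771. 304.  48.]]
screwdriver 0.74 [[547. -65.  -1.]
 [569.  94.  29.]]
marker 0.97 [[333. 168.  -2.]
 [363. 291.  21.]]
```

servo_tool(
  targets=[0,0,0,-0.111,0,0,0,0,-0.111,0,15,2,0,0,0,30,2,0,0,0,40,3,0,0,0,45,3,0,0,0,45,3,0,0,0,45,3,0,0,0,45,3,0,0,0,45,3,0,0,0,45,3,0,0,0,45,3,0,0,0,45,3,0,0,0,45,3,0,0,0,35,3,0,0,0,23,3,0,0,0,15,0,0,0,0,0,0,0,0,0,0,0,0,0,0],
)

```text
t: 17.82
eef_pos: [575.1, 278.9, 259.2]
tool_rot: [0.0, 0.708, 0.706, -0.0]
ft_force: [-0.2, -2.1, -1.8]
grip_width: 0.268
gripper_force: 78.2
```

servo_tool(
  targets=[0,0,15,0,0,0,0,35,0,0,0,0,45,0,0,0,0,45,0,0,0,0,40,0,0,0,0,25,0,0,0,0,10,0,0,0,0,5,0,0,0,0,0,0,0,0,0,0,0,0],
)

```text
t: 19.08
eef_pos: [575.3, 280.5, 40.0]
tool_rot: [0.0, 0.707, 0.707, 0.001]
ft_force: [0.2, 0.0, -1.6]
grip_width: 0.271
gripper_force: 78.2
```

```bash
python3 -c "
from h import *
plan(575,280,4,0)"
```

```text
pos [575.3 280.5  40. ] toolY 0.0 down [ 0.001  0.001 -1.   ] shift [-0.5 -0.4 36. ] twist 0.0
 after twist: shift [-0.5 -0.4 36. ]  F [ 0.2  0.  -1.6] w 23.0 gf 78.2 t 19.07
```

servo_tool(
  targets=[0,0,15,0,0,0,0,13,0,0,0,0,6,0,0,0,0,2,0,0,0,0,0,0,0,0,0,0,0,28,0,0,0,0,30,0,0,0,0,35,0,0,0,0,35,0,0,0,0,0,0,0,0,0,0,0,0,0,0,0,0,0,0,0,0,0,0,0,0,0],
  grip_force=20,
)

```text
t: 20.82
eef_pos: [575.0, 280.3, 3.2]
tool_rot: [0.0, 0.707, 0.707, 0.0]
ft_force: [-0.3, -0.5, 5.6]
grip_width: 0.271
gripper_force: 22.2
```

servo_tool(
  targets=[0,0,-10,0,0,0,0,-15,0,0,0,0,-15,0,0,0,0,-10,0,0,0,0,0,0,0],
)

```text
t: 21.45
eef_pos: [575.3, 280.5, 54.0]
tool_rot: [0.0, 0.707, 0.707, 0.001]
ft_force: [0.5, 0.7, -2.5]
grip_width: 0.279
gripper_force: 21.3
```

```bash
python3 - <<'E'
from h import *
plan(575,280,4,0)
p=get_image("side"); W=world(p); Z=W[...,2]
m=np.all(p["image"]>150,-1)&(W[...,0]>530)&(W[...,0]<630)&(W[...,1]>100)&(W[...,1]<330)&(Z>3)&(Z<120); X=W[m]
for a in range(100,330,15):
    y=X[(X[:,1]>a)&(X[:,1]<a+15)]
    if len(y)>3: print(a,len(y),np.median(y,0).round(1),y[:,2].max().round(1))
E
```

```text
pos [575.3 280.5  54. ] toolY 0.01 down [ 0.001  0.001 -1.   ] shift [-0.6 -0.3 50. ] twist 0.0
 after twist: shift [-0.6 -0.3 50. ]  F [ 0.5  0.7 -2.5] w 23.7 gf 21.3 t 21.45
100 8 [559.2 104.9  16.4] 20.0
115 6 [559.7 118.1  15. ] 17.5
130 5 [567.8 143.8  74.6] 80.2
145 66 [575.4 148.3  70.2] 79.2
160 36 [573.9 167.4  75.4] 80.6
175 38 [572.6 182.8  75.1] 81.5
190 31 [574.3 198.9  75.6] 79.6
205 30 [573.7 211.5  75. ] 78.8
220 32 [574.3 228.2  75.2] 81.4
235 30 [572.3 241.   76. ] 81.0
250 33 [573.8 257.6  75.3] 90.8
265 65 [571.7 271.7  76.4] 95.0
280 21 [574.4 287.8  74.8] 79.7
295 4 [574.2 304.1  69.5] 73.0
310 5 [573.9 314.2  66.7] 71.6
```

servo_tool(
  targets=[0,0,15,0,0,0,0,13,0,0,0,0,0,0,25,0,0,0,0,25,0,0,0,0,25],
)

```text
t: 22.12
eef_pos: [575.1, 280.3, 25.4]
tool_rot: [0.0, 0.707, 0.707, 0.0]
ft_force: [0.1, -0.3, -1.7]
grip_width: 0.277
gripper_force: 21.3
```

servo_tool(
  targets=[0,0,0,0,27,0,0,0,0,27,0,0,0,0,27],
)

```text
t: 22.5
eef_pos: [574.9, 280.2, 25.1]
tool_rot: [0.0, 0.707, 0.707, 0.0]
ft_force: [0.1, 0.4, -2.0]
grip_width: 0.277
gripper_force: 21.3
```

```bash
cat >> h.py <<'E'
def prof(x0,x1,y0,y1,z0=3,z1=220,cam="side",st=15):
    p=get_image(cam); W=world(p); Z=W[...,2]
    m=np.all(p["image"]>150,-1)&(W[...,0]>x0)&(W[...,0]<x1)&(W[...,1]>y0)&(W[...,1]<y1)&(Z>z0)&(Z<z1); X=W[m]
    for a in range(y0,y1,st):
        y=X[(X[:,1]>a)&(X[:,1]<a+st)]
        if len(y)>3: print(a,len(y),np.percentile(y[:,2],[2,50,98]).round(0),np.median(y[:,0]).round(0))
    return p
E
python3 -c "
from h import *
plan(575,280,4,0); prof(530,630,130,330)"
```

```text
pos [574.9 280.2  25.1] toolY -0.0 down [ 0. -0. -1.] shift [-0.2  0.1 21.1] twist -0.0
 after twist: shift [-0.2  0.1 21.1]  F [ 0.1  0.4 -2. ] w 23.5 gf 21.3 t 22.5
130 9 [28. 41. 50.] 572.0
145 67 [22. 41. 51.] 573.0
160 34 [42. 47. 51.] 572.0
175 30 [30. 46. 50.] 575.0
190 31 [38. 46. 52.] 575.0
205 35 [32. 47. 50.] 574.0
220 41 [ 38.  47. 219.] 572.0
235 63 [ 41. 213. 220.] 573.0
250 46 [ 33.  48. 218.] 571.0
265 65 [ 31.  48. 161.] 571.0
280 19 [41. 46. 49.] 575.0
295 10 [40. 42. 44.] 574.0
```

servo_tool(
  targets=[0,0,12,0,20,0,0,8,0,20,0,0,2,0,20,0,0,0,0,20,0,0,0,0,45,0,0,0,0,45,0,0,0,0,45],
)

```text
t: 23.42
eef_pos: [574.8, 280.2, 2.8]
tool_rot: [0.0, 0.707, 0.707, -0.0]
ft_force: [0.3, 0.1, -0.1]
grip_width: 0.45
gripper_force: 0.0
```

```bash
python3 - <<'E'
from h import *
plan(575,316,3,0)
p=get_image("side"); W=world(p); Z=W[...,2]
m=np.all(p["image"]>120,-1)&(abs(W[...,0]-574)<20)&(W[...,1]>130)&(W[...,1]<340)&(Z>8)&(Z<30); X=W[m]
print(X[:,1].min(),X[:,1].max(),np.percentile(X[:,1],[1,99])); b=X[X[:,1]>297]; print(len(b),b.round(0)[:12].tolist())
E
```

```text
pos [574.8 280.2   2.8] toolY 0.0 down [-0. -0. -1.] shift [35.8  0.2 -0.2] twist 0.0
 after twist: shift [35.8  0.2 -0.2]  F [ 0.3  0.1 -0.1] w 38.2 gf 0.0 t 23.43
142.34867704677822 315.4324246110418 [143.58306273 309.30444773]
10 [[573.0, 315.0, 17.0], [576.0, 315.0, 17.0], [570.0, 313.0, 15.0], [572.0, 308.0, 20.0], [575.0, 305.0, 22.0], [579.0, 310.0, 17.0], [569.0, 308.0, 16.0], [572.0, 304.0, 19.0], [575.0, 304.0, 19.0], [578.0, 305.0, 18.0]]
```

servo_tool(
  targets=[12,0,0,0,45,12,0,0,0,45,11,0,0,0,45,0,0,0,0,0,0,0,0,0,0,0,0,0,0,0,0,0,0,0,0,0,0,0,0,0,0,0,0,0,0,0,0,0,0,0,0,0,0,0,0],
  grip_force=20,
)

```text
t: 24.85
eef_pos: [574.8, 315.2, 3.0]
tool_rot: [0.0, 0.707, 0.707, -0.0]
ft_force: [0.8, -1.9, -1.4]
grip_width: 0.12
gripper_force: 19.5
```

servo_tool(
  targets=[0,0,-5,0,0,0,0,-10,0,0,0,0,-10,0,0,0,0,-5,0,0,0,0,0,0,0,0,0,0,0,0],
)

```text
t: 25.6
eef_pos: [574.7, 315.3, 32.8]
tool_rot: [-0.0, 0.707, 0.707, -0.0]
ft_force: [0.4, 0.4, -1.5]
grip_width: 0.124
gripper_force: 19.8
```

```bash
python3 -c "
from h import *
plan(575,316,3,0); prof(530,630,130,330,z1=100)"
```

```text
pos [574.7 315.3  32.8] toolY 0.01 down [-0. -0. -1.] shift [ 0.7  0.3 29.8] twist 0.0
 after twist: shift [ 0.7  0.3 29.8]  F [ 0.4  0.4 -1.5] w 10.5 gf 19.8 t 25.6
145 60 [ 4. 22. 30.] 574.0
160 35 [12. 28. 35.] 573.0
175 43 [16. 31. 39.] 572.0
190 31 [27. 33. 40.] 572.0
205 44 [22. 36. 43.] 574.0
220 28 [34. 40. 43.] 573.0
235 43 [20. 41. 48.] 574.0
250 31 [38. 45. 51.] 573.0
265 37 [30. 47. 53.] 574.0
280 31 [38. 50. 54.] 572.0
295 37 [42. 51. 69.] 574.0
```

It pivots with the foot still on the bench, so I'll raise it until it hangs.

servo_tool(
  targets=[0,0,-10,0,0,0,0,-12,0,0,0,0,-12,0,0,0,0,-12,0,0,0,0,-12,0,0,0,0,-12,0,0,0,0,-12,0,0,0,0,-12,0,0,0,0,-10,0,0,0,0,-6,0,0,0,0,0,0,0,0,0,0,0,0],
)

```text
t: 27.15
eef_pos: [574.6, 315.2, 142.6]
tool_rot: [-0.0, 0.707, 0.707, -0.0]
ft_force: [0.4, -0.6, -2.1]
grip_width: 0.123
gripper_force: 23.2
```

```bash
python3 -c "
from h import *
plan(575,316,3,0); prof(530,630,130,340,z1=170)"
```

```text
pos [574.6 315.2 142.6] toolY 0.0 down [-0.001 -0.    -1.   ] shift [  0.9   0.4 139.6] twist 0.0
 after twist: shift [  0.9   0.4 139.6]  F [ 0.4 -0.6 -2.1] w 10.4 gf 23.2 t 27.15
190 50 [38. 47. 58.] 574.0
205 64 [38. 61. 74.] 571.0
220 78 [ 4. 78. 89.] 574.0
235 67 [ 82.  94. 114.] 572.0
250 56 [ 98. 112. 120.] 575.0
265 69 [ 93. 125. 142.] 573.0
280 66 [114. 140. 150.] 573.0
295 44 [144. 152. 169.] 575.0
310 7 [150. 153. 158.] 573.0
```

servo_tool(
  targets=[0,0,-15,0,0,0,0,-25,0,0,0,0,-30,0,0,0,0,-25,0,0,0,0,-15,0,0,0,0,0,-0.05,0,0,0,0,-0.1,0,0,0,0,-0.11,0,0,0,0,-0.11,0,0,0,0,-0.11,0,0,0,0,-0.11,0,0,0,0,-0.1,0,0,0,0,-0.095,0,0,0,0,0,0,0,0,0,0,0],
)

```text
t: 29.08
eef_pos: [574.8, 315.1, 253.0]
tool_rot: [-0.0, 0.384, 0.923, -0.0]
ft_force: [-0.1, -0.3, -1.3]
grip_width: 0.125
gripper_force: 23.2
```

```bash
python3 -c "
from h import *
plan(344,455.5,148,45)"
```

```text
pos [574.8 315.1 253. ] toolY 44.84 down [-0. -0. -1.] shift [262.3 -64.7 105. ] twist -0.003
 after twist: shift [262.5 -64.  105. ]  F [-0.1 -0.3 -1.3] w 10.6 gf 23.2 t 29.07
```

servo_tool(
  targets=[10,-4,0,0,0,20,-5,0,0,0,28,-7,0,0,0,32,-8,0,0,0,32,-8,0,0,0,32,-8,0,0,0,32,-8,0,0,0,30,-7,0,0,0,24,-5,0,0,0,14,-4,0,0,0,8,0,0,0,0,0,0,0,0,0,0,0,0,0,0],
)

```text
t: 30.7
eef_pos: [345.1, 454.9, 253.0]
tool_rot: [0.0, 0.383, 0.924, -0.0]
ft_force: [-0.0, 0.6, -1.9]
grip_width: 0.122
gripper_force: 23.2
```

```bash
python3 - <<'E'
from h import *
plan(344,455.5,148,45)
p=get_image("side"); W=world(p); Z=W[...,2]
t=telemetry.sense()["eef_pos"]; u=np.array([-.707,.707]); D=(W[...,:2]-t[:2])@u; L=abs((W[...,:2]-t[:2])@np.array([.707,.707]))
m=np.all(p["image"]>140,-1)&(L<25)&(D>-170)&(D<5)&(Z>85)&(Z<300)
for a in range(-170,5,15):
    k=m&(D>a)&(D<a+15)
    if k.sum()>3: print(a,k.sum(),np.percentile(Z[k],[5,50,95]).round(0))
cv2.imwrite("pics/s5.png",cv2.resize(p["image"][0:240,140:460],None,fx=2.4,fy=2.4)[...,::-1])
E
```

```text
pos [345.1 454.9 253. ] toolY 44.91 down [ 0. -0. -1.] shift [  1.3  -0.3 105. ] twist -0.002
 after twist: shift [  1.3  -0.3 105. ]  F [-0.   0.6 -1.9] w 10.4 gf 23.2 t 30.7
-125 39 [145. 153. 161.]
-110 76 [142. 163. 174.]
-95 90 [150. 179. 195.]
-80 84 [172. 198. 211.]
-65 84 [189. 214. 226.]
-50 90 [205. 231. 246.]
-35 78 [220. 247. 260.]
-20 66 [238. 261. 289.]
-5 6 [258. 267. 288.]
```

View pics/s5.png

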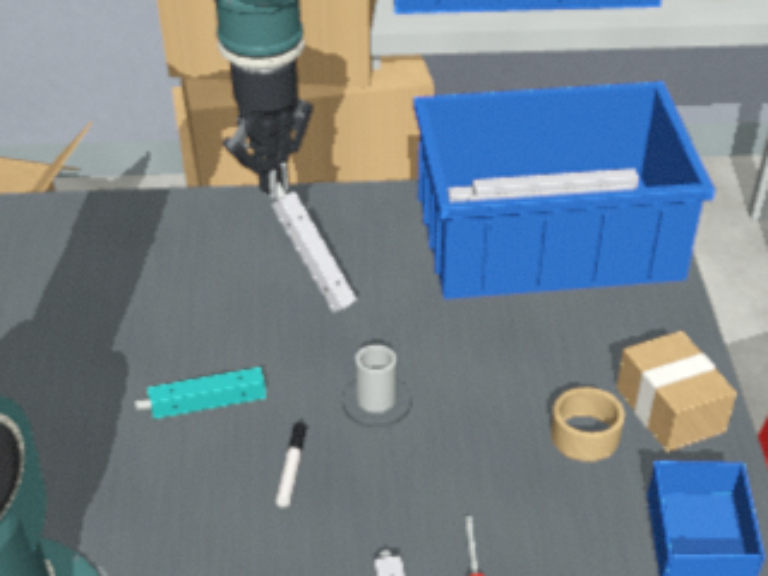

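The bar hangs at about 47° with its foot towards the cup. I'll lower it beside the cup and push the foot against the cup's outside wall to bring the bar upright.

servo_tool(
  targets=[0,0,15,0,0,0,0,25,0,0,0,0,30,0,0,0,0,22,0,0,0,0,13,0,0,0,0,0,0,0,-6,0,0,0,0,-8,0,-2,0,0,-8,0,-3,0,0,-8,0,-4,0,0,-8,0,-4,0,0,0,0,0,0,0],
)

```text
t: 32.25
eef_pos: [372.0, 428.1, 161.5]
tool_rot: [0.0, 0.383, 0.924, 0.0]
ft_force: [-0.3, 0.4, -1.1]
grip_width: 0.119
gripper_force: 23.4
```

```bash
cat >> h.py <<'E'
def lean(zmin=85):
    plan(459.9,339.5,195,45)
    p=get_image("side"); W=world(p); Z=W[...,2]
    t=telemetry.sense()["eef_pos"]; u=np.array([-.707,.707]); D=(W[...,:2]-t[:2])@u; L=abs((W[...,:2]-t[:2])@np.array([.707,.707]))
    m=np.all(p["image"]>120,-1)&(L<25)&(D>-170)&(D<15)&(Z>zmin)&(Z<t[2]+5)
    for a in range(int(zmin),int(t[2])+5,15):
        k=m&(Z>a)&(Z<a+15)
        if k.sum()>3: print(a,k.sum(),np.percentile(D[k],[5,50,95]).round(0))
    return p
E
python3 -c "
from h import *
lean()"
```

```text
pos [372.  428.1 161.5] toolY 44.92 down [ 0.001  0.    -1.   ] shift [-124.8   -0.2  -33.5] twist -0.001
 after twist: shift [-124.8   -0.4  -33.5]  F [-0.3  0.4 -1.1] w 10.1 gf 23.4 t 32.25
85 58 [-71. -62. -39.]
100 56 [-61. -51. -31.]
115 54 [-51. -43. -27.]
130 59 [-43. -34. -13.]
145 65 [-35. -24.  -5.]
160 26 [-26. -19.  -8.]
```

servo_tool(
  targets=[-8,0,-4,0,0,-8,0,-4,0,0,-8,0,-4,0,0,-8,0,-4,0,0,-8,0,-4,0,0,-8,0,-4,0,0,-8,0,-4,0,0,-8,0,-3,0,0,-8,0,-2,0,0,-4,0,-1,0,0,0,0,0,0,0],
)

```text
t: 33.67
eef_pos: [425.1, 374.5, 195.0]
tool_rot: [0.0, 0.383, 0.924, -0.0]
ft_force: [-0.6, -0.5, -1.2]
grip_width: 0.122
gripper_force: 21.6
```

```bash
python3 -c "
from h import *
lean()"
```

```text
pos [425.1 374.5 195. ] toolY 44.96 down [-0. -0. -1.] shift [-49.4  -0.1  -0. ] twist -0.001
 after twist: shift [-49.4  -0.2  -0. ]  F [-0.6 -0.5 -1.2] w 10.4 gf 21.6 t 33.67
85 41 [-21. -17.   1.]
100 43 [-20. -16.   2.]
115 44 [-19. -15.   3.]
130 42 [-18. -14.   5.]
145 50 [-17. -12.   8.]
160 42 [-17. -12.   8.]
175 59 [-15.  -9.   8.]
190 15 [-15.  -7.  -2.]
```

servo_tool(
  targets=[0,0,-10,0,0,0,0,-18,0,0,0,0,-20,0,0,0,0,-14,0,0,0,0,-6,0,0,0,0,0,0,0,-6,0,0,0,0,-10,0,0,0,0,-12,0,0,0,0,-8,0,0,0,0,-4,0,0,0,0,0,0,0,0,0,0,0,0,0,0],
)

```text
t: 35.35
eef_pos: [453.0, 346.7, 263.0]
tool_rot: [-0.0, 0.383, 0.924, -0.0]
ft_force: [0.6, 0.4, -2.6]
grip_width: 0.123
gripper_force: 21.7
```

```bash
python3 - <<'E'
from h import *
p=lean(84); W=world(p); Z=W[...,2]
m=np.all(p["image"]>120,-1)&(abs(W[...,0]-460)<45)&(abs(W[...,1]-340)<45)&(Z>84)&(Z<255)
for a in range(85,255,25):
    k=m&(Z>a)&(Z<a+25); X=W[k]
    if len(X)>5: print(a,len(X),X.min(0).round(0),X.max(0).round(0))
cv2.imwrite("pics/s6.png",cv2.resize(p["image"][40:240,190:390],None,fx=3,fy=3)[...,::-1])
E
```

```text
pos [453.  346.7 263. ] toolY 45.0 down [-0.  0. -1.] shift [-10.   -0.2  68. ] twist 0.0
 after twist: shift [-10.   -0.2  68. ]  F [ 0.6  0.4 -2.6] w 10.5 gf 21.7 t 35.35
99 15 [-32. -23.  -8.]
114 43 [-31. -27. -10.]
129 47 [-30. -25.  -8.]
144 40 [-28. -22.  -5.]
159 55 [-26. -22.  -4.]
174 50 [-24. -18.  -1.]
189 49 [-23. -18.  -0.]
204 51 [-21. -17.   1.]
219 51 [-18. -14.   4.]
234 57 [-17. -12.   6.]
249 55 [-15.  -8.   8.]
264 6 [-9. -7. -3.]
110 73 [450. 317. 110.] [480. 339. 135.]
135 76 [447. 317. 135.] [480. 341. 160.]
160 85 [445. 318. 160.] [477. 342. 185.]
185 85 [443. 319. 185.] [475. 341. 210.]
210 88 [441. 325. 210.] [472. 348. 235.]
235 75 [439. 327. 235.] [470. 351. 255.]
```

View pics/s6.png

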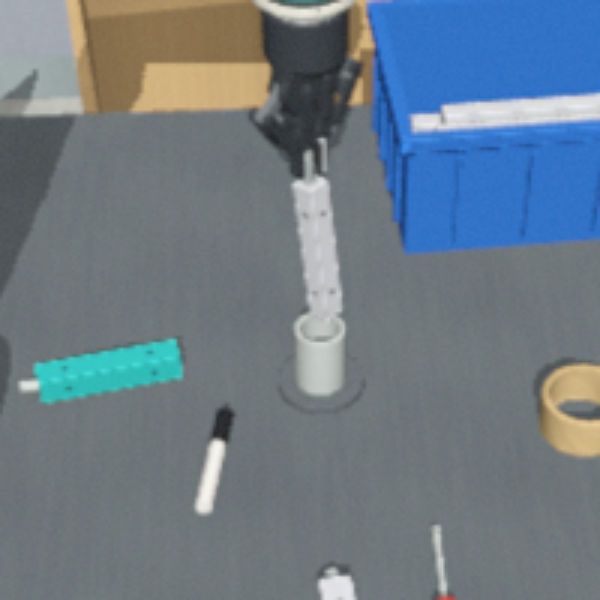

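servo_tool(
  targets=[8,0,0,0,0,0,0,0,0,0,0,0,8,0,0,0,0,10,0,0,0,0,10,0,0,0,0,10,0,0,-1,0,10,0,0,-1,0,10,0,0,-1,0,8,0,0,0,0,6,0,0,0,0,4,0,0,0,0,0,0,0],
)

```text
t: 36.9
eef_pos: [449.7, 349.9, 186.9]
tool_rot: [-0.0, 0.383, 0.924, -0.0]
ft_force: [0.2, -0.5, -2.0]
grip_width: 0.123
gripper_force: 21.7
```

```bash
python3 -c "
from h import *
lean(84)"
```

```text
pos [449.7 349.9 186.9] toolY 44.98 down [-0. -0. -1.] shift [-14.6  -0.1  -8.1] twist -0.0
 after twist: shift [-14.6  -0.1  -8.1]  F [ 0.2 -0.5 -2. ] w 10.5 gf 21.7 t 36.9
84 45 [-34. -22.  -5.]
99 44 [-24. -20.   1.]
114 48 [-23. -18.  -0.]
129 44 [-21. -14.   3.]
144 47 [-18. -14.   4.]
159 47 [-17. -13.   8.]
174 50 [-14.  -8.   6.]
```

servo_tool(
  targets=[0,0,5,0,0,0,0,5,0,0,0,0,4,0,0,0,0,3,0,0,0,0,2,0,0,0,0,0,0,0],
)

```text
t: 37.7
eef_pos: [449.7, 349.9, 167.9]
tool_rot: [-0.0, 0.383, 0.924, -0.0]
ft_force: [-0.3, -0.4, -1.5]
grip_width: 0.124
gripper_force: 21.7
```

servo_tool(
  targets=[0,0,1,0,0,0,0,1,0,0,0,0,1,0,0,0,0,0,0,0],
)

```text
t: 38.2
eef_pos: [449.8, 350.1, 165.2]
tool_rot: [0.0, 0.383, 0.924, 0.0]
ft_force: [-0.7, 0.5, 0.8]
grip_width: 0.122
gripper_force: 21.9
```

servo_tool(
  targets=[0,0,1,0,0,0,0,1,0,0,0,0,0,0,0],
)

```text
t: 38.58
eef_pos: [450.8, 351.0, 164.8]
tool_rot: [0.001, 0.383, 0.924, 0.002]
ft_force: [-1.3, 0.5, 19.0]
grip_width: 0.121
gripper_force: 23.4
```

```bash
python3 -c "
from h import *
lean(84)"
```

```text
pos [450.8 351.  164.8] toolY 44.98 down [ 0.003  0.003 -1.   ] shift [-14.6  -1.6 -30.2] twist -0.0
 after twist: shift [-14.6  -1.6 -30.2]  F [-1.3  0.5 19. ] w 10.3 gf 23.4 t 38.58
84 46 [-24. -18.  -2.]
99 46 [-21. -17.   1.]
114 46 [-20. -14.   4.]
129 45 [-18. -14.   6.]
144 52 [-17. -11.   8.]
159 20 [-14.  -7.   5.]
```

The foot is on the floor (19 N at the predicted height). I'll ease off, open and back away.

servo_tool(
  targets=[0,0,-1,0,0,0,0,-1,0,0,0,0,0,0,20,0,0,0,0,35,0,0,0,0,60,0,0,0,0,60,0,0,0,0,60,0,0,-10,0,60,0,0,-25,0,60,0,0,-35,0,60,0,0,-35,0,60,0,0,-20,0,60,0,0,0,0,60,0,0,0,0,60],
)

```text
t: 40.38
eef_pos: [449.5, 349.8, 289.6]
tool_rot: [-0.0, 0.383, 0.924, -0.0]
ft_force: [-0.7, -0.0, 0.5]
grip_width: 0.598
gripper_force: 0.0
```

```bash
python3 - <<'E'
from h import *
p=get_image("side"); W=world(p); Z=W[...,2]
m=np.all(p["image"]>120,-1)&(abs(W[...,0]-460)<45)&(abs(W[...,1]-340)<45)&(Z>84)&(Z<200)
for a in range(85,200,20):
    k=m&(Z>a)&(Z<a+20); X=W[k]
    if len(X)>3: print(a,len(X),X.min(0).round(0),X.max(0).round(0))
m=np.all(p["image"]>140,-1)&(abs(W[...,0]-465)<25)&(abs(W[...,1]+20)<90)&(Z>24); print(np.median(W[m],0).round(1))
plan(0,0,0,0)
E
```

```text
85 54 [437. 319.  85.] [477. 343. 105.]
105 62 [446. 318. 105.] [477. 341. 125.]
125 54 [447. 317. 126.] [477. 342. 144.]
145 70 [447. 318. 145.] [477. 345. 163.]
165 18 [459. 328. 165.] [469. 347. 182.]
[464.7 -27.2  30.5]
pos [449.4 349.7 289.3] toolY 44.98 down [-0.001 -0.001 -1.   ] shift [  70.3 -564.8  290. ] twist 0.785
 after twist: shift [-349.5 -449.2  290. ]  F [ 0.6  0.3 -0. ] w 51.1 gf 0.0 t 40.42
```

```bash
python3 -c "
from h import *
print(manip.hand_in())"
```

```text
the job is handed in; nothing more can be done
None
```

The 24 mm pillar sat level on the gauge's lower step and now stands upright on the cup's floor, spigot up; I picked it out by camera and didn't try the 30 mm one in the gauge, so that still lies flat where it was, and the job is handed in but no verdict came back.

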